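Draw the fume-filter tray with the pull hook

TASK

Open the fume-filter box for a filter change: pick up the pull hook, reach its bent tip through the finger hole of the filter tray, catch it behind the tray's face, and draw the tray out, past its spring catch, until the pull shows it firmly up against its stop. Never push or pull hard enough to bend it, and do not touch the tray with the gripper; then unhook the tool and lay it back down flat on the bench, leaving the tray out and everything else where it stands.

Things in the scene. Friction and masses are not known exactly. Their poses are not given: they have to be found in the camera images.
- filter_box: Fume-filter box, fixed: grey steel housing on rubber feet, 150 deep (x) x 136 wide (y) x 92 mm high, low black hose spigot on the roof (top 117 mm up). Origin: centre of its underside, on the bench; -x is its front. A slotted stop bracket, hidden inside, ends the tray's travel somewhere from 34 to 70 mm out: its setting differs from box to box and can only be felt.
- tray: Filter tray, plain aluminium, about 0.4 kg, pushed home in the box at the start, square to it. Origin: centre of its underside; x points into the box: it slides out along its own -x, with 1.5 mm of play. A hidden spring catch holds it home and lets go within 10 mm at 8 to 11 N; then it drags with 1 to 6 N and stays where left. Firmly on its stop: about 15 N. Over 19 N, push or pull, bends it.
- tray_hole (a point): Centre of the tray's round finger hole (28 mm diameter), on the outer surface of its upright face, 71 mm in front (-x) of and 26 mm above the tray's origin, 37 mm above the bench; axes as the tray's. The face is a plate 3 mm thick, 128 wide x 60 mm high, hole in the middle. Behind it 35 mm are free, and the floor is 23 mm below the hole's centre. Tray home: 78 mm in front of the box's origin.
- pull_hook: Pull hook, 70 g, lying flat: black flat-sided handle 80 long (x) x 15 wide x 14 mm high and, out of its front (+x) end, a straight 5 mm steel wire whose last 13 mm are bent sideways to the left (+y). Origin: on its underside, 3 mm ahead of the handle's middle: grip here, across y. The wire's axis is 7 mm up, bare from 47 mm ahead of the origin. The bent end spans y = -2.5 to +16 mm.
- hook_bend (a point): The outside bend of the wire: 103.5 mm in front (+x) of the hook's origin, on the line of the straight wire, 7 mm up. The wire reaches 3.5 mm farther forward.
- hook_tip (a point): Centre of the wire's round end: 102.5 mm in front (+x), 13.5 mm left (+y) of the hook's origin, 7 mm up.
- alcohol_bottle: Bystander: white dispenser bottle, 60 mm across, 122 mm high. Origin: centre of its underside.
- solder_spool: Bystander: solder spool, 54 mm across, 34 mm high, standing. Origin: centre of its underside.
- side_cutters: Bystander: side cutters, 122 x 48 x 12 mm, lying. Origin: under its middle.
- kapton_roll: Bystander: roll of amber tape, 91 mm across, 12 mm high, lying. Origin: centre of its underside.

How it is judged:
By the outcome, as a careful person would: the job done as asked, in the order asked, and still so for the second after the job is handed in, with the robot touching nothing.
It also fails if it takes over 72 s, if anything falls off the work surface, if the arm or the gripper's body presses on something with over 40 N, if the wrist force passes 120 N, or if a joint passes its speed limit or range.

ROBOT

A 6-joint arm with a two-finger parallel gripper is mounted at the origin on a cart in front of the work surface, level with it; the furniture and walls round the work are solid. World frame = base frame: x ahead of the robot, y to its left, z up, the work surface at z = 0. Lengths are in m, angles in rad, forces in N, time in s.
With the tool pointing down it reaches from about 0.2 to 0.875 m from the base axis. Payload 3.4 kg.
Tool frame: the origin (TCP) lies at the very end of the fingers, on their centre line; the grasp point (between the pads) lies 19 mm behind it; z points along the fingers, y is the line along which they close (so a half turn about z gives the same grasp; the last joint's range is limited). The gripper opens to 94 mm and grips with 3 to 60 N. Pads are 16 mm wide; open, the fingers measure 119 mm over their backs; the gripper's body (75 mm by 177 mm) begins 78 mm behind the grasp point.
Start: joints at [-1.434, 0.276, 1.505, -0, 1.361, -0.121], TCP at [0.147, -0.556, 0.205] pointing down, gripper open.
Joint ranges: [-2.89, 2.89], [-0.75, 2.08], [0.22, 2.7], [-1.18, 4.32], [0.11, 2.71], [-2.7, 2.7]. Speed limits (rad/s): [2.57, 2.57, 3.14, 3.14, 3.14, 3.14].

INTERFACE

Orientations are given as a rotation vector (axis times angle).
In Python, from plant import ctrl gives the robot as it stands.
- The arm moves only by the shell command python3 -m crank 'ROWS'. ROWS is JSON, a list of rows, each a list of 3 entries, a list of its own where there are three numbers: the shift along the tool's x, y, z in cm, then the turn, a rotation vector about the tool's x, y, z in degrees, then the closure, from 0 (fully open) to 1 (shut). A call has 1 to 20 rows; each row shifts and turns the commanded pose from where the row before left it, along the tool's axes as they then stand; what a row does not reach is not made up. A row lasts 1/8 s, in which the tool goes at most 62.5 mm and 10.7 degrees, less where a joint would pass 70% of its speed; a pose out of reach is approached as far as the arm can. A call is refused whole if a number of a shift passes 6.25 or a number of a turn 10.7, either way. A call with a gripper value outside its range is refused whole. The fingers move at their own pace and stop on an object; the grip force is fixed at half the most. Time passes only in rows, so rows that do not move let the fingers close. It gives the time, the measured TCP pose, the force, the opening and the grip force at its end, in the units of the state.
- ctrl.sense(): the state, without advancing time (a new reading comes with each control period).
- ctrl.grab_frame(name): name is "side" or "top"; returns the picture (480x640x3 uint8, red, green, blue); there is no depth.
- ctrl.camera_model(name): a dict with "mtx" (3x3 intrinsics, pixels), "extrinsics" (4x4, takes a point from world to camera coordinates). Camera axes: x right, y down, z forward; pixel columns grow to the right and rows downward; lengths in m; the calibration is good to about 2 mm. A picture is of the moment at which its call begins. camera_model takes no time and is no camera call.
- ctrl.finish_job(): hands the job in; it is judged then, once.
The state is a dict: "clock": time; "qpos": joint angles; "qvel": joint speeds; "tau": joint torques, N m; "eef_pos": TCP position; "ee_rot": TCP orientation; "wrist_force": force on the tool from outside, world axes, zero at the start; "torque": the same for the moment, N m; "opening": finger opening in m; "finger_force": force on a finger pad.
Only numpy, scipy, OpenCV 4.12 (cv2) and the standard library are available. Lean on these libraries where they do the work, as an engineer would, in place of code of your own. Each camera call takes 0.05 s, during which the arm holds its last target. There are 200 camera calls.

## Working session

There is one attempt and no reset: what is moved stays moved. The work goes in short steps, Python scripts to look and compute and a shell command to move; the robot and the scene stay as the last step left them, time stands still between calls to the robot, and variables do not carry over. Pictures are saved under pics/ and viewed, at most 10 in all, crops included, and the job is handed in when it is done.

```bash
mkdir -p pics; ls
python3 - <<'E'
from plant import ctrl
import cv2,numpy as np
for n in("side","top"):
    cv2.imwrite(f"pics/{n}0.png",ctrl.grab_frame(n)[:,:,::-1])
    m=ctrl.camera_model(n);print(n,np.round(m["mtx"],1).tolist(),np.round(m["extrinsics"],3).tolist())
print(ctrl.sense())
E
```

```text
pics
side [[542.1, 0.0, 328.8], [0.0, 542.1, 234.4], [0.0, 0.0, 1.0]] [[0.999, -0.035, 0.016, -0.569], [-0.01, -0.651, -0.759, 0.027], [0.037, 0.758, -0.651, 1.02], [0.0, 0.0, 0.0, 1.0]]
top [[478.4, 0.0, 321.3], [0.0, 478.4, 242.8], [0.0, 0.0, 1.0]] [[-0.013, -1.0, 0.009, -0.044], [-0.983, 0.011, -0.182, 0.54], [0.182, -0.011, -0.983, 0.818], [0.0, 0.0, 0.0, 1.0]]
{'clock': 0.1, 'qpos': array([-1.43404425e+00,  2.76519626e-01,  1.50598408e+00, -1.21520021e-06,
        1.36073439e+00, -1.21015135e-01]), 'qvel': array([-0.00054347, -0.00171392, -0.00282412,  0.00061509, -0.00179416,
        0.00083792]), 'tau': array([ 1.63926517e-03, -4.05454159e+01, -2.37780923e+01,  7.03068241e-02,
        2.99360685e-02, -4.83032375e-05]), 'eef_pos': array([ 0.14649549, -0.55549301,  0.20470713]), 'ee_rot': array([-3.11390450e+00, -4.03568669e-01,  2.21919110e-05]), 'wrist_force': array([ 0.01006919, -0.35260466,  0.23667727]), 'torque': array([ 0.05188012,  0.00671044, -0.02824394]), 'finger_force': 0.0, 'opening': 0.0941324819104401}
```

View pics/side0.png

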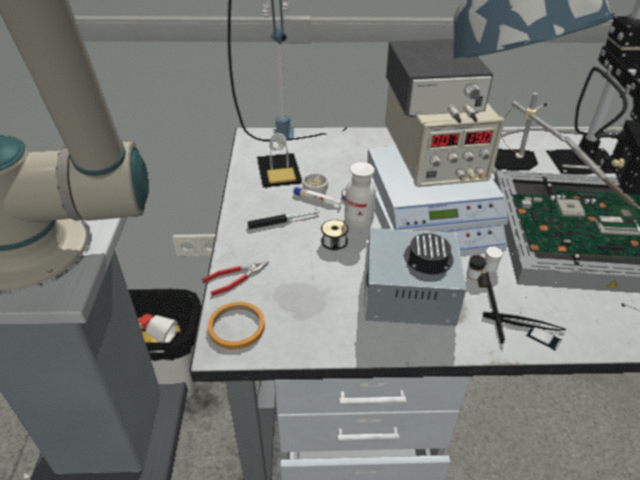

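View pics/top0.png

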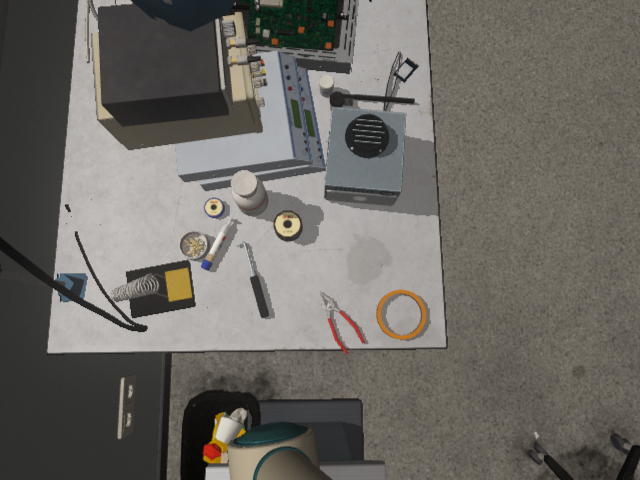

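The side view shows the box at (415,275) and the hook at (285,217). The top view shows the hook handle at (259,297) with its tip near (243,243), the box roof at (365,150), its front edge at row ~195, the spool at (288,225), the cutters at (340,320) and the kapton roll at (402,315).

```bash
cat > h.py <<'E'
from plant import ctrl
import cv2,numpy as np
def ray(n,u,v):
    m=ctrl.camera_model(n);E=np.array(m["extrinsics"]);R=E[:3,:3]
    return -R.T@E[:3,3], R.T@np.linalg.inv(m["mtx"])@[u,v,1]
def plane(n,u,v,z):
    c,d=ray(n,u,v);return c+d*(z-c[2])/d[2]
def proj(n,p):
    m=ctrl.camera_model(n);E=np.array(m["extrinsics"]);q=np.array(m["mtx"])@(E[:3,:3]@np.array(p)+E[:3,3]);return q[:2]/q[2]
def crop(img,x0,y0,x1,y1,s): return cv2.resize(img[y0:y1,x0:x1],None,fx=s,fy=s,interpolation=cv2.INTER_CUBIC)
E
python3 - <<'E'
from h import *
t=cv2.imread("pics/top0.png");s=cv2.imread("pics/side0.png")
g=t.max(2);m=np.zeros_like(g);m[268:330,240:285]=(g[268:330,240:285]<75)*255
c=max(cv2.findContours(m,0,1)[0],key=cv2.contourArea);r=cv2.minAreaRect(c);b=cv2.boxPoints(r)
print("handle",r);[print(p,plane("top",*p,.014)) for p in b]
print("centre",plane("top",*r[0],.014))
a=np.hstack([crop(t,230,230,290,330,4),crop(t,315,95,425,215,4)[:400]]) 
a=crop(t,230,230,290,330,5);b=crop(t,320,100,410,210,5)
b=cv2.copyMakeBorder(b,0,50,0,0,0)if 0 else b
H=max(a.shape[0],b.shape[0]);a=cv2.copyMakeBorder(a,0,H-a.shape[0],0,0,0)
cv2.imwrite("pics/c1.png",np.hstack([a,b]))
for n,u,v,z in [("top",328,190,.092),("top",402,193,.092),("top",332,109,.092),("top",406,113,.092),("top",288,225,.034),("top",402,315,.012),("top",340,320,.01)]: print(u,v,plane(n,u,v,z))
E
```

```text
handle ((259.339599609375, 296.18865966796875), (42.58176803588867, 8.241633415222168), 74.05460357666016)
[249.52827 276.84906] [0.48350057 0.08336742 0.014     ]
[257.4528 274.5849] [0.4875606  0.06866469 0.014     ]
[269.15094 315.52826] [0.41171954 0.04635989 0.014     ]
[261.2264  317.79242] [0.40779643 0.06086132 0.014     ]
centre [0.44735305 0.06473116 0.014     ]
328 190 [ 0.6264422  -0.06341904  0.092     ]
402 193 [ 0.61957344 -0.19368239  0.092     ]
332 109 [ 0.77936241 -0.07310453  0.092     ]
406 113 [ 0.77034702 -0.20760593  0.092     ]
288 225 [0.57715177 0.01047542 0.034     ]
402 315 [ 0.40958729 -0.19841605  0.012     ]
340 320 [ 0.40200819 -0.08385167  0.01      ]
```

View pics/c1.png

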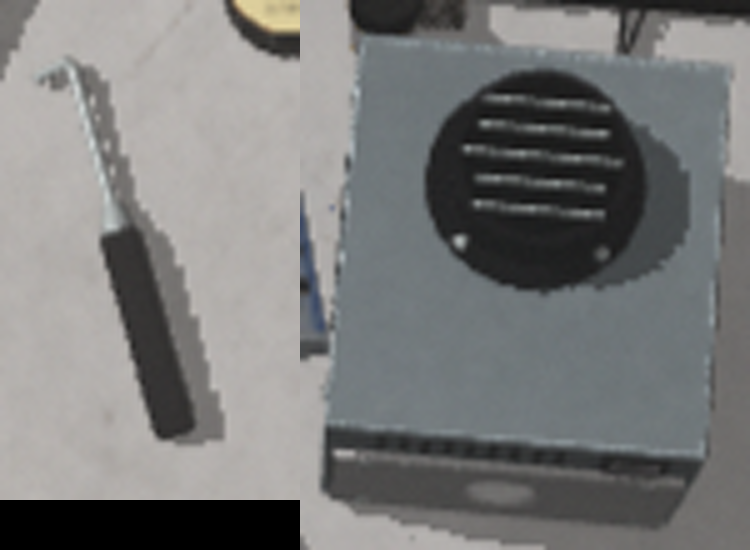

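The crop shows the handle between (105,232) and (190,435), the bend at (70,60), the tip at (42,77) pointing left (+y), the box roof corners, and the tray hole centre at (501,491), which is full-frame (360.2,198.2).

```bash
cat > where.py <<'E'
from h import *
from scipy.spatial.transform import Rotation as Ro
def st():
    s=ctrl.sense();R=Ro.from_rotvec(s["ee_rot"]).as_matrix()
    print("t",round(s["clock"],2),"tcp",s["eef_pos"].round(4),"yaw",np.degrees(np.arctan2(R[1,0],R[0,0])).round(2),"tilt",R[:2,2].round(4),"F",s["wrist_force"].round(2),"open",round(s["opening"],4),"ff",round(s["finger_force"],1),"q",np.round(s["qpos"],2))
    return s,R
def need(p):
    s,R=st();print("tool-frame cm:",(R.T@(np.array(p)-s["eef_pos"])*100).round(2))
E
python3 - <<'E'
from where import *
P=lambda u,v,z:plane("top",u,v,z)
print("bend",P(243.8,242.2,.007),"wirebase",P(253.2,271,.007))
fl,fr,bl,br=[P(u,v,.092) for u,v in((326,185.4),(400.6,191.4),(332.4,108),(406.4,113.4))]
print(fl,fr,bl,br);ctr=(fl+fr+bl+br)/4;print(ctr)
for d in(bl-fl,br-fr):print(np.linalg.norm(d),np.degrees(np.arctan2(d[1],d[0])))
for d in(fl-fr,bl-br):print(np.linalg.norm(d),np.degrees(np.arctan2(-d[0],d[1])))
print("hole",P(360.2,198.2,.037))
y=np.radians(16.5);need(np.array([.4473,.0647,0])+[.003*np.cos(y),.003*np.sin(y),.12])
E
```

```text
bend [0.55064408 0.09617374 0.007     ] wirebase [0.49527254 0.07760386 0.007     ]
[ 0.63490426 -0.06002298  0.092     ] [ 0.62252285 -0.19134003  0.092     ] [ 0.78130805 -0.07386644  0.092     ] [ 0.76956162 -0.20829916  0.092     ]
[ 0.7020742  -0.13338215  0.092     ]
0.1470568249394449 -5.401641005507819
0.14801355007563716 -6.579297532382373
0.13189945754577875 -5.386288608191798
0.13494492721099835 -4.993693547318662
hole [ 0.62642576 -0.12504583  0.037     ]
t 0.1 tcp [ 0.1465 -0.5555  0.2047] yaw 14.77 tilt [-0.0002  0.0016] F [ 0.01 -0.35  0.24] open 0.0941 ff 0.0 q [-1.43  0.28  1.51 -0.    1.36 -0.12]
tool-frame cm: [ 45.19 -52.3    8.57]
```

```bash
python3 -m crank '[[[3.2,-3.7,0.6],[0,0,0],0],[[3.2,-3.7,0.6],[0,0,0],0],[[3.2,-3.7,0.6],[0,0,0],0],[[3.2,-3.7,0.6],[0,0,0],0],[[3.2,-3.7,0.6],[0,0,0],0],[[3.2,-3.7,0.6],[0,0,0],0],[[3.2,-3.7,0.6],[0,0,0],0],[[3.2,-3.7,0.6],[0,0,0],0],[[3.2,-3.7,0.6],[0,0,0],0],[[3.2,-3.7,0.6],[0,0,0],0],[[3.2,-3.7,0.6],[0,0,0],0],[[3.2,-3.7,0.6],[0,0,0],0],[[3.2,-3.7,0.6],[0,0,0],0],[[3.2,-3.7,0.6],[0,0,0],0],[[0,0,0],[0,0,-2],0],[[0,0,0],[0,0,0],0]]'
python3 - <<'E'
from where import *
need([.4502,.0656,.05])
E
```

```text
clock: 2.1
eef_pos: [0.4469, 0.0587, 0.1211]
ee_rot: [3.107, 0.459, -0.003]
wrist_force: [-0.2, -0.1, 0.3]
opening: 0.094
finger_force: 0.0
t 2.1 tcp [0.4469 0.0587 0.1211] yaw 16.82 tilt [-0.0016 -0.0007] F [-0.22 -0.08  0.26] open 0.094 ff 0.0 q [-0.02  0.16  1.89 -0.    1.09  1.25]
tool-frame cm: [ 0.53 -0.57  7.11]
```

```bash
python3 -m crank '[[[0.5,-0.6,3],[0,0,0],0.3],[[0,0,3],[0,0,0],0.4],[[0,0,2.5],[0,0,0],0.5],[[0,0,2],[0,0,0],0.5],[[0,0,1],[0,0,0],0.5],[[0,0,0],[0,0,0],0.5]]'
python3 - <<'E'
from where import *
need([.4502,.0656,.004])
t=ctrl.grab_frame("top")[:,:,::-1];s=ctrl.grab_frame("side")[:,:,::-1]
cv2.imwrite("pics/c2.png",np.hstack([crop(t,215,220,315,320,4),crop(s,235,150,335,250,4)]))
E
```

```text
clock: 2.85
eef_pos: [0.4503, 0.0653, 0.0063]
ee_rot: [3.108, 0.456, -0.002]
wrist_force: [-0.2, -0.4, 0.0]
opening: 0.0469
finger_force: 0.0
t 2.85 tcp [0.4503 0.0653 0.0063] yaw 16.68 tilt [-0.001  -0.0002] F [-0.16 -0.42  0.04] open 0.0469 ff 0.0 q [-0.01  0.31  2.04 -0.    0.79  1.27]
tool-frame cm: [-0.   -0.03  0.23]
```

View pics/c2.png

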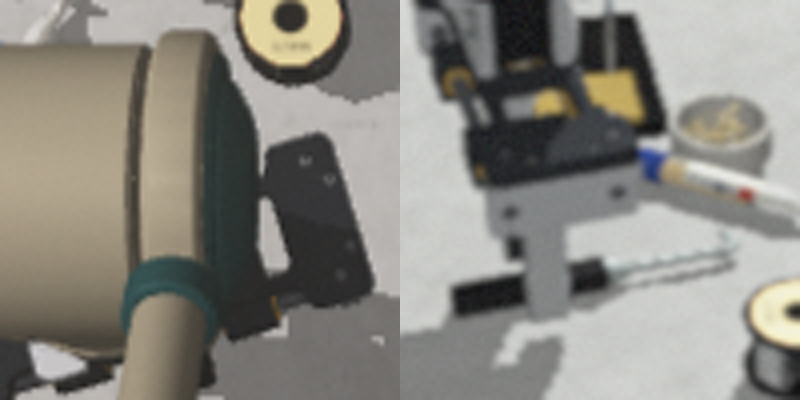

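The side crop shows the fingers straddling the handle at (540,290), with the tip at (730,240). I'll grip and lift now.

```bash
python3 -m crank '[[[0,0,0.2],[0,0,0],0.6],[[0,0,0],[0,0,0],1],[[0,0,0],[0,0,0],1],[[0,0,0],[0,0,0],1],[[0,0,0],[0,0,0],1],[[0,0,0],[0,0,0],1],[[0,0,-2],[0,0,0],1],[[0,0,-5],[0,0,0],1],[[0,0,-3],[0,0,0],1],[[0,0,0],[0,0,0],1]]'
python3 - <<'E'
from where import *
# stand-off: bend 60 mm short of the face; hook origin at hole - (0.1035+.06)*x - 6.75mm*y
h=np.array([.626,-.1255]);y=np.radians(-5.6);X=np.array([np.cos(y),np.sin(y)]);Y=np.array([-X[1],X[0]])
o=h-.1635*X-.00675*Y;print(o);need([*o,.10])
E
```

```text
clock: 4.2
eef_pos: [0.4525, 0.0662, 0.1062]
ee_rot: [3.107, 0.458, 0.008]
wrist_force: [-0.3, -0.3, -1.3]
opening: 0.0147
finger_force: 30.0
[ 0.46262164 -0.11626298]
t 4.2 tcp [0.4525 0.0662 0.1062] yaw 16.77 tilt [ 0.0051 -0.0002] F [-0.34 -0.27 -1.33] open 0.0147 ff 30.0 q [-0.01  0.18  1.9  -0.    1.05  1.27]
tool-frame cm: [-4.3  17.76  0.63]
```

```bash
python3 -m crank '[[[0,0,0],[0,0,7.5],1],[[0,0,0],[0,0,7.5],1],[[0,0,0],[0,0,7.4],1],[[0.7,4.5,0.5],[0,0,0],1],[[0.7,4.5,1],[0,0,0],1],[[0.7,4.5,2],[0,0,0],1],[[0.7,4.6,2],[0,0,0],1],[[0,0,1],[0,0,0],1],[[0,0,0],[0,0,0],1],[[0,0,0],[0,0,0],1]]'
python3 - <<'E'
from where import *
need([.4626,-.1163,.034])
t=ctrl.grab_frame("top")[:,:,::-1];s=ctrl.grab_frame("side")[:,:,::-1]
cv2.imwrite("pics/c3.png",np.hstack([crop(t,310,170,410,270,4),crop(s,290,220,390,320,4)]))
E
```

```text
clock: 5.45
eef_pos: [0.4605, -0.1155, 0.0392]
ee_rot: [-3.137, 0.152, 0.001]
wrist_force: [0.0, -0.1, -1.3]
opening: 0.0145
finger_force: 30.0
t 5.45 tcp [ 0.4605 -0.1155  0.0392] yaw -5.55 tilt [-0.0008  0.0005] F [ 0.05 -0.13 -1.33] open 0.0145 ff 30.0 q [-0.39  0.29  1.96  0.    0.89  1.28]
tool-frame cm: [0.21 0.06 0.52]
```

View pics/c3.png

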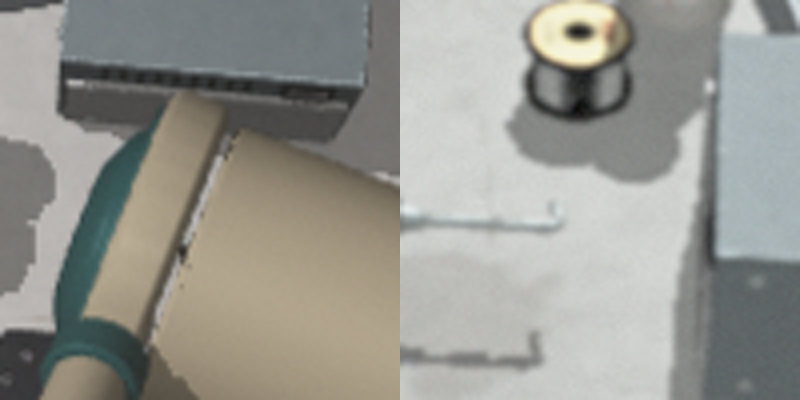

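The top view is blocked by the arm. The side crop shows the straight wire from (400,215) to the bend at (560,222), with the tip up at (555,207), i.e. bend at full-frame (330,275.5). I'll compare this with the prediction.

Run:
```python
from where import *
s,R=st();X=R[:,0];L=-R[:,1];p=s["eef_pos"]+[0,0,.0027]
for n,q in(("wire60",p+.06*X),("bend",p+.1035*X),("tip",p+.1025*X+.0135*L),("bend z-1",p+.1035*X-[0,0,.005]),("bend L5",p+.1035*X+.005*L)):print(n,q.round(4),(proj("side",q)-[290,220])*4+[400,0])
im=cv2.imread("pics/c3.png")[190:240,400:600]
b=im.min(2).astype(int)
print(proj("top",[.626,-.1255,.037]),(proj("side",[.6244,-.1259,.092])-[290,220])*4+[400,0])
```

```text
t 5.55 tcp [ 0.4611 -0.1156  0.0399] yaw -5.53 tilt [ 0.0007 -0.0002] F [ 0.38  0.1  -0.68] open 0.0149 ff 30.0 q [-0.39  0.29  1.96  0.    0.89  1.28]
wire60 [ 0.5208 -0.1214  0.0426] [450.99797096 219.66993303]
bend [ 0.5641 -0.1256  0.0426] [553.38352182 225.29341875]
tip [ 0.5645 -0.1121  0.0426] [553.01549015 202.84834334]
bend z-1 [ 0.5641 -0.1256  0.0376] [553.19706903 233.63520311]
bend L5 [ 0.5646 -0.1207  0.0426] [554.11591529 216.96971702]
[360.44830708 198.4168513 ] [702.39949169 138.36767117]
```

```bash
python3 -m crank '[[[1.5,0.06,0.3],[0,0,0],1],[[2,0,0.25],[0,0,0],1],[[1,0,0],[0,0,0],1],[[0.5,0,0],[0,0,0],1],[[0,0,0],[0,0,0],1]]'
python3 - <<'E'
from where import *
s,R=st();p=s["eef_pos"]+[0,0,.0027];b=p+.1035*R[:,0];print("wire",b,"hole in hook frame (fwd,left)",(np.array([.626,-.1255,.037])-b)@R[:,0],-(np.array([.626,-.1255,.037])-b)@R[:,1])
s=ctrl.grab_frame("side")[:,:,::-1]
cv2.imwrite("pics/c4.png",crop(s,310,220,410,320,6))
print((proj("side",b)-[310,220])*6)
E
```

```text
clock: 6.18
eef_pos: [0.5107, -0.122, 0.0339]
ee_rot: [3.138, -0.154, -0.0]
wrist_force: [-0.6, 0.3, -0.7]
opening: 0.0149
finger_force: 30.0
t 6.17 tcp [ 0.5107 -0.122   0.0339] yaw -5.61 tilt [-0.0002 -0.    ] F [-0.59  0.27 -0.68] open 0.0149 ff 30.0 q [-0.37  0.36  1.86 -0.    0.92  1.3 ]
wire [ 0.61368082 -0.13214957  0.03659725] hole in hook frame (fwd,left) 0.011609755743435559 0.00782242151086493
[285.79685326 367.1591856 ]
```

View pics/c4.png

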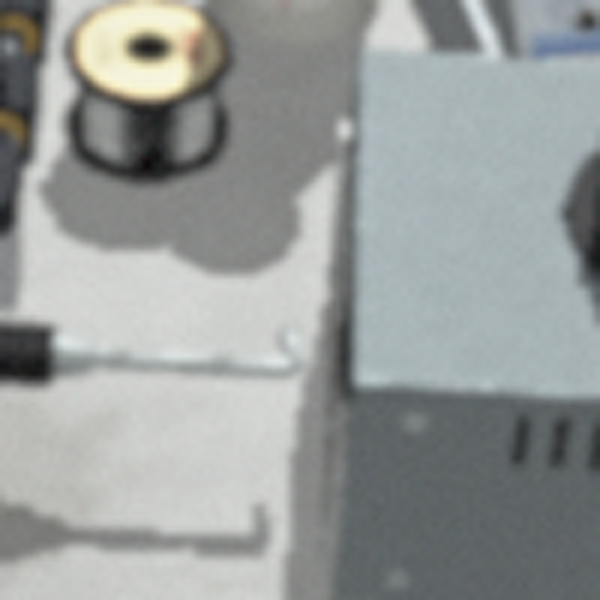

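The bend is at (288,366) as predicted. The box roof's front corners are at crop (352,387) and (365,50), so they give a second measure of the hole.

```bash
python3 - <<'E'
from where import *
a=plane("side",310+353/6,220+387/6,.092);b=plane("side",310+365/6,220+50/6,.092);print(a,b,np.linalg.norm(a-b),(a+b)/2,np.degrees(np.arctan2(-(b-a)[0],(b-a)[1])))
E
python3 -m crank '[[[0.3,-0.1,0],[0,0,0],1],[[0.3,0,0],[0,0,0],1],[[0.2,0,0],[0,0,0],1],[[0.2,0,0],[0,0,0],1],[[0,0,0],[0,0,0],1]]'
```

```text
[ 0.62352076 -0.19379922  0.092     ] [ 0.63927113 -0.05920946  0.092     ] 0.13550822234913332 [ 0.63139595 -0.12650434  0.092     ] -6.674677992967656
clock: 6.85
eef_pos: [0.5208, -0.1222, 0.034]
ee_rot: [3.138, -0.154, 0.0]
wrist_force: [-0.2, -1.1, -0.6]
opening: 0.0145
finger_force: 30.0
```

```bash
python3 -m crank '[[[0.2,0,0],[0,0,0],1],[[0.2,0,0],[0,0,0],1],[[0.2,0,0],[0,0,0],1],[[0,0,0],[0,0,0],1]]';python3 -m crank '[[[0.2,0,0],[0,0,0],1],[[0.2,0,0],[0,0,0],1],[[0,0,0],[0,0,0],1]]'
```

```text
clock: 7.35
eef_pos: [0.5269, -0.1228, 0.034]
ee_rot: [3.138, -0.154, 0.0]
wrist_force: [0.3, 0.1, -0.8]
opening: 0.0146
finger_force: 30.0
clock: 7.72
eef_pos: [0.5308, -0.1232, 0.034]
ee_rot: [3.138, -0.154, 0.0]
wrist_force: [-0.3, 0.1, -0.4]
opening: 0.0146
finger_force: 30.0
```

```bash
python3 -m crank '[[[0.3,0,0],[0,0,0],1],[[0.3,0,0],[0,0,0],1],[[0.3,0,0],[0,0,0],1],[[0,0,0],[0,0,0],1]]';python3 -m crank '[[[0.1,-0.4,0],[0,0,0],1],[[0,-0.4,0],[0,0,0],1],[[0,-0.3,0],[0,0,0],1],[[0,-0.2,0],[0,0,0],1],[[0,0,0],[0,0,0],1],[[0,0,0],[0,0,0],1]]'
python3 - <<'E'
from where import *
s,R=st();b=s["eef_pos"]+.1035*R[:,0]+[0,0,.0027];d=np.array([.627,-.1258,.037])-b;print(d@R[:,0],-d@R[:,1])
E
```

```text
clock: 8.22
eef_pos: [0.5399, -0.1241, 0.0339]
ee_rot: [3.138, -0.154, 0.0]
wrist_force: [-0.2, -0.1, -0.8]
opening: 0.0147
finger_force: 30.0
clock: 8.98
eef_pos: [0.5418, -0.1112, 0.0339]
ee_rot: [3.138, -0.154, 0.0]
wrist_force: [-0.3, -1.0, -0.5]
opening: 0.0146
finger_force: 30.0
t 8.97 tcp [ 0.5418 -0.1112  0.0339] yaw -5.63 tilt [ 0.     -0.0002] F [-0.31 -0.97 -0.49] open 0.0146 ff 30.0 q [-0.33  0.39  1.8  -0.    0.95  1.34]
-0.01730129626272915 -0.006165688776959988
```

```bash
python3 -m crank '[[[0,-0.2,0],[0,0,0],1],[[-0.3,0,0],[0,0,0],1],[[-0.3,0,0],[0,0,0],1],[[-0.2,0,0],[0,0,0],1],[[0,0,0],[0,0,0],1]]';python3 -m crank '[[[-0.1,0,0],[0,0,0],1],[[-0.1,0,0],[0,0,0],1],[[0,0,0],[0,0,0],1]]';python3 -m crank '[[[-0.1,0,0],[0,0,0],1],[[-0.1,0,0],[0,0,0],1],[[0,0,0],[0,0,0],1]]'
```

```text
clock: 9.6
eef_pos: [0.5338, -0.1084, 0.034]
ee_rot: [3.138, -0.154, -0.0]
wrist_force: [-0.5, -0.0, 0.4]
opening: 0.0143
finger_force: 30.0
clock: 9.98
eef_pos: [0.532, -0.1082, 0.0339]
ee_rot: [3.138, -0.154, -0.0]
wrist_force: [-0.6, -0.0, -1.0]
opening: 0.0145
finger_force: 30.0
clock: 10.35
eef_pos: [0.53, -0.108, 0.034]
ee_rot: [3.138, -0.154, 0.0]
wrist_force: [-0.1, -0.4, -1.6]
opening: 0.0146
finger_force: 30.0
```

```bash
for i in 1 2 3; do python3 -m crank '[[[-0.1,0,0],[0,0,0],1],[[0,0,0],[0,0,0],1]]' | sed -n '2p;4p'; done
```

```text
eef_pos: [0.5297, -0.108, 0.0341]
wrist_force: [1.7, 0.6, -1.0]
eef_pos: [0.5291, -0.1081, 0.0342]
wrist_force: [3.7, -0.4, -1.6]
eef_pos: [0.5287, -0.1081, 0.0344]
wrist_force: [4.5, 0.1, -1.5]
```

```bash
for i in 1 2 3; do python3 -m crank '[[[-0.1,0,0],[0,0,0],1],[[0,0,0],[0,0,0],1]]' | sed -n '2p;4p'; done
```

```text
eef_pos: [0.5284, -0.1082, 0.0345]
wrist_force: [6.5, -0.4, -1.3]
eef_pos: [0.5282, -0.1084, 0.0347]
wrist_force: [7.4, -1.5, -2.2]
eef_pos: [0.5279, -0.1085, 0.0349]
wrist_force: [7.9, -0.9, -1.6]
```

```bash
for i in 1 2 ; do python3 -m crank '[[[-0.1,0,0],[0,0,0],1],[[0,0,0],[0,0,0],1]]' | sed -n '2p;4p'; done
```

```text
eef_pos: [0.5276, -0.1085, 0.035]
wrist_force: [9.0, -0.9, -3.1]
eef_pos: [0.5255, -0.1082, 0.0348]
wrist_force: [7.0, -1.0, -2.0]
```

```bash
for i in 1 2 3 ; do python3 -m crank '[[[-0.1,0,0],[0,0,0],1],[[-0.1,0,0],[0,0,0],1],[[0,0,0],[0,0,0],1]]' | sed -n '2p;4p'; done
```

```text
eef_pos: [0.5207, -0.1074, 0.0342]
wrist_force: [3.9, -1.1, -0.2]
eef_pos: [0.5174, -0.1066, 0.0338]
wrist_force: [2.4, 0.1, -0.6]
eef_pos: [0.5159, -0.1065, 0.0339]
wrist_force: [2.2, -0.7, -0.9]
```

```bash
for i in 1 2 3 4; do python3 -m crank '[[[-0.15,0,0],[0,0,0],1],[[-0.15,0,0],[0,0,0],1],[[-0.1,0,0],[0,0,0],1],[[0,0,0],[0,0,0],1]]' | sed -n '2p;4p'; done; python3 -c "from where import *;st()"
```

```text
eef_pos: [0.5119, -0.1061, 0.0339]
wrist_force: [1.8, -0.7, -1.0]
eef_pos: [0.5079, -0.1058, 0.0339]
wrist_force: [1.7, 0.5, -0.4]
eef_pos: [0.5039, -0.1054, 0.0339]
wrist_force: [1.0, -0.2, -0.1]
eef_pos: [0.5, -0.105, 0.0339]
wrist_force: [2.5, -0.9, 0.2]
t 15.47 tcp [ 0.5    -0.105   0.0339] yaw -5.63 tilt [-0.0003 -0.    ] F [ 2.53 -0.91  0.23] open 0.0144 ff 30.0 q [-0.34  0.34  1.89 -0.    0.91  1.33]
```

```bash
for i in 1 2 3; do python3 -m crank '[[[-0.1,0,0],[0,0,0],1],[[-0.1,0,0],[0,0,0],1],[[0,0,0],[0,0,0],1]]' | sed -n '2p;4p'; done
```

```text
eef_pos: [0.498, -0.1048, 0.0339]
wrist_force: [1.8, -0.6, -0.9]
eef_pos: [0.496, -0.1046, 0.0339]
wrist_force: [1.9, -0.8, -0.8]
eef_pos: [0.4941, -0.1044, 0.034]
wrist_force: [1.5, -0.9, -0.9]
```

```bash
for i in 1 2 3; do python3 -m crank '[[[-0.1,0,0],[0,0,0],1],[[-0.1,0,0],[0,0,0],1],[[0,0,0],[0,0,0],1]]' | sed -n '2p;4p'; done
```

```text
eef_pos: [0.492, -0.1042, 0.0339]
wrist_force: [1.8, -0.6, -1.1]
eef_pos: [0.4901, -0.104, 0.034]
wrist_force: [2.1, -0.5, -1.3]
eef_pos: [0.4881, -0.1038, 0.0339]
wrist_force: [2.3, -0.3, -0.5]
```

```bash
for i in 1 2 3; do python3 -m crank '[[[-0.1,0,0],[0,0,0],1],[[-0.1,0,0],[0,0,0],1],[[0,0,0],[0,0,0],1]]' | sed -n '2p;4p'; done
```

```text
eef_pos: [0.4861, -0.1036, 0.0339]
wrist_force: [2.3, -0.8, 0.1]
eef_pos: [0.4841, -0.1034, 0.0339]
wrist_force: [2.0, -0.9, -0.8]
eef_pos: [0.4821, -0.1032, 0.0339]
wrist_force: [2.6, -0.3, -0.4]
```

```bash
for i in 1 2; do python3 -m crank '[[[-0.1,0,0],[0,0,0],1],[[-0.1,0,0],[0,0,0],1],[[0,0,0],[0,0,0],1]]' | sed -n '2p;4p'; done
```

```text
eef_pos: [0.4801, -0.103, 0.0339]
wrist_force: [2.5, -0.2, -0.0]
eef_pos: [0.4781, -0.1028, 0.0339]
wrist_force: [2.1, -0.5, -1.0]
```

```bash
for i in 1 2 3; do python3 -m crank '[[[-0.1,0,0],[0,0,0],1],[[-0.1,0,0],[0,0,0],1],[[0,0,0],[0,0,0],1]]' | sed -n '2p;4p'; done
```

```text
eef_pos: [0.4761, -0.1026, 0.0339]
wrist_force: [1.7, -1.1, 0.3]
eef_pos: [0.4741, -0.1025, 0.0339]
wrist_force: [1.2, -0.8, -1.9]
eef_pos: [0.4721, -0.1022, 0.0339]
wrist_force: [1.8, -1.4, -1.7]
```

```bash
for i in 1 2; do python3 -m crank '[[[-0.1,0,0],[0,0,0],1],[[-0.1,0,0],[0,0,0],1],[[0,0,0],[0,0,0],1]]' | sed -n '2p;4p'; done
```

```text
eef_pos: [0.4715, -0.1023, 0.0342]
wrist_force: [5.1, -0.4, -1.6]
eef_pos: [0.4713, -0.1025, 0.0346]
wrist_force: [7.3, 0.7, -2.0]
```

```bash
for i in 1 2 3; do python3 -m crank '[[[-0.1,0,0],[0,0,0],1],[[0,0,0],[0,0,0],1]]' | sed -n '2p;4p'; done;python3 -c "from where import *;st()"
```

```text
eef_pos: [0.4711, -0.1026, 0.0349]
wrist_force: [8.9, -0.6, -1.6]
eef_pos: [0.471, -0.1027, 0.0351]
wrist_force: [9.2, 0.1, -1.7]
eef_pos: [0.4709, -0.1028, 0.0353]
wrist_force: [10.7, -0.1, -1.8]
t 22.23 tcp [ 0.4709 -0.1028  0.0353] yaw -5.68 tilt [ 0.0109 -0.0024] F [10.69 -0.06 -1.81] open 0.0146 ff 30.0 q [-0.36  0.3   1.96  0.    0.87  1.31]
```

```bash
for i in 1 2 3; do python3 -m crank '[[[-0.1,0,0],[0,0,0],1],[[0,0,0],[0,0,0],1]]' | sed -n '2p;4p'; done;python3 -c "from where import *;st()"
```

```text
eef_pos: [0.4708, -0.1029, 0.0356]
wrist_force: [12.3, 0.1, -0.7]
eef_pos: [0.4707, -0.103, 0.0358]
wrist_force: [12.7, -0.3, -2.5]
eef_pos: [0.4707, -0.1031, 0.036]
wrist_force: [13.9, 0.7, -1.1]
t 22.98 tcp [ 0.4707 -0.1031  0.036 ] yaw -5.71 tilt [ 0.0162 -0.0036] F [13.87  0.69 -1.07] open 0.0145 ff 30.0 q [-0.36  0.29  1.96  0.    0.87  1.31]
```

```bash
python3 -m crank '[[[-0.1,0,0],[0,0,0],1],[[0,0,0],[0,0,0],1]]' | sed -n '2p;4p'; python3 -m crank '[[[-0.06,0,0],[0,0,0],1],[[0,0,0],[0,0,0],1]]' | sed -n '2p;4p';python3 -m crank '[[[0,0,0],[0,0,0],1]]' | sed -n '2p;4p'
```

```text
eef_pos: [0.4706, -0.1032, 0.0362]
wrist_force: [16.0, 1.2, -2.8]
eef_pos: [0.4706, -0.1033, 0.0364]
wrist_force: [16.4, 0.9, -3.2]
eef_pos: [0.4706, -0.1033, 0.0363]
wrist_force: [16.7, 0.0, -2.2]
```

The stop is felt at about 16 N with no further travel. Now I'll ease off and unhook.

```bash
python3 -m crank '[[[0.3,0,0],[0,0,0],1],[[0.3,0,0],[0,0,0],1],[[0.3,0,0],[0,0,0],1],[[0.3,0,0],[0,0,0],1],[[0.2,0,0],[0,0,0],1],[[0.2,0,0],[0,0,0],1],[[0,0,0],[0,0,0],1],[[0,0,0],[0,0,0],1]]'
python3 - <<'E'
from where import *
st()
t=ctrl.grab_frame("top")[:,:,::-1];s=ctrl.grab_frame("side")[:,:,::-1]
cv2.imwrite("pics/c5.png",np.hstack([crop(t,310,170,410,270,4),crop(s,290,220,390,320,4)]))
E
```

```text
clock: 24.6
eef_pos: [0.4762, -0.1026, 0.0338]
ee_rot: [-3.138, 0.154, 0.001]
wrist_force: [0.3, -0.1, -0.8]
opening: 0.0145
finger_force: 30.0
t 24.6 tcp [ 0.4762 -0.1026  0.0338] yaw -5.63 tilt [-0.0009  0.0002] F [ 0.35 -0.1  -0.77] open 0.0145 ff 30.0 q [-0.36  0.31  1.94 -0.    0.89  1.31]
```

View pics/c5.png

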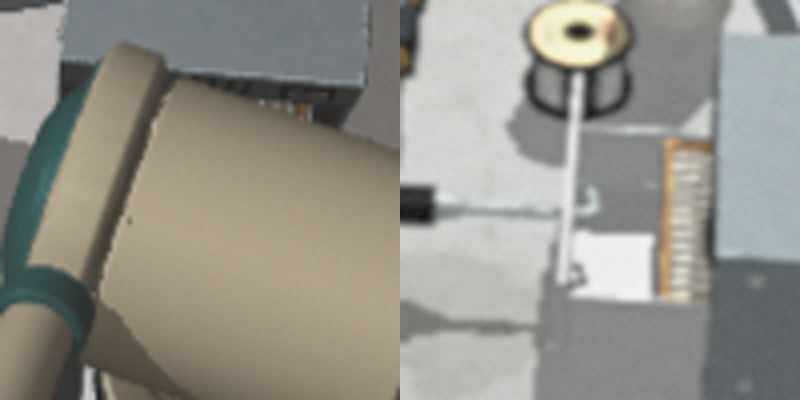

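The tray is out (plate edge at (570,180) in the side crop) with the tip visible behind the face at (590,205).

```bash
python3 -m crank '[[[0.3,0,0],[0,0,0],1],[[0.0,0.4,0],[0,0,0],1],[[0,0.4,0],[0,0,0],1],[[0,0.4,0],[0,0,0],1],[[0,0.3,0],[0,0,0],1],[[0,0,0],[0,0,0],1]]'; python3 -m crank '[[[-0.3,0,0],[0,0,0],1],[[-0.3,0,0],[0,0,0],1],[[-0.2,0,0],[0,0,0],1],[[0,0,0],[0,0,0],1]]';  python3 -m crank '[[[-0.2,0,0],[0,0,0],1],[[-0.1,0,0],[0,0,0],1],[[0,0,0],[0,0,0],1]]'
```

```text
clock: 25.45
eef_pos: [0.4782, -0.1182, 0.034]
ee_rot: [3.138, -0.155, 0.0]
wrist_force: [0.3, 0.4, -0.1]
opening: 0.0145
finger_force: 30.0
clock: 25.95
eef_pos: [0.4701, -0.117, 0.034]
ee_rot: [3.138, -0.154, -0.0]
wrist_force: [-0.0, -0.1, -0.8]
opening: 0.0147
finger_force: 30.0
clock: 26.32
eef_pos: [0.4672, -0.1169, 0.034]
ee_rot: [3.138, -0.154, -0.0]
wrist_force: [-0.6, 0.6, -0.4]
opening: 0.0147
finger_force: 30.0
```

```bash
python3 -m crank '[[[-0.3,0,0],[0,0,0],1],[[-0.4,0,0],[0,0,0],1],[[-0.5,0,0],[0,0,0],1],[[-1.3,0,0],[0,0,0],1],[[-2.5,0,0],[0,0,0],1],[[0,0,-3],[0,0,0],1],[[0,0,-3],[0,0,0],1],[[0.4,-4.5,0],[0,0,0],1],[[0.4,-4.5,0],[0,0,0],1],[[0.4,-4.5,0],[0,0,0],1],[[0.3,-4.5,0],[0,0,0],1],[[0,0,0],[0,0,-7.5],1],[[0,0,0],[0,0,-7.5],1],[[0,0,0],[0,0,-7.4],1],[[0,0,0],[0,0,0],1],[[0,0,0],[0,0,0],1]]'; python3 -c "
from where import *
need([.4502,.0656,.0045])
t=ctrl.grab_frame('top')[:,:,::-1];s=ctrl.grab_frame('side')[:,:,::-1]
cv2.imwrite('pics/c6.png',np.hstack([crop(t,215,160,415,260,2),crop(s,240,140,340,240,4)[:200]]))"
```

```text
clock: 28.32
eef_pos: [0.4496, 0.0656, 0.0939]
ee_rot: [3.108, 0.455, -0.0]
wrist_force: [0.5, -0.1, -0.6]
opening: 0.0145
finger_force: 30.0
t 28.32 tcp [0.4496 0.0656 0.0939] yaw 16.66 tilt [-0.0003 -0.0001] F [ 0.48 -0.13 -0.63] open 0.0145 ff 30.0 q [-0.01  0.19  1.92 -0.    1.02  1.27]
tool-frame cm: [0.06 0.01 8.94]
```

View pics/c6.png

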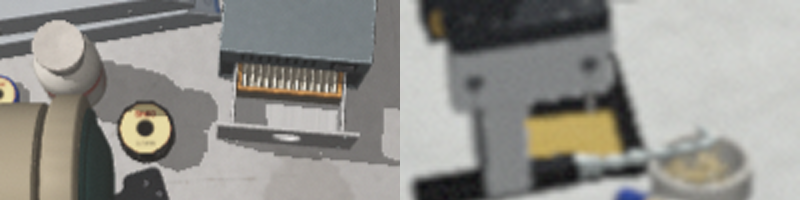

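The tray stands out and the hook is held level. I'll lower it onto its old place.

```bash
python3 -m crank '[[[0,0,3],[0,0,0],1],[[0,0,3],[0,0,0],1],[[0,0,2],[0,0,0],1],[[0,0,0.5],[0,0,0],1],[[0,0,0.2],[0,0,0],1],[[0,0,0],[0,0,0],1]]'; python3 -m crank '[[[0,0,0.15],[0,0,0],1],[[0,0,0.1],[0,0,0],1],[[0,0,0],[0,0,0],1],[[0,0,0],[0,0,0],1]]'
```

```text
clock: 29.18
eef_pos: [0.4508, 0.0657, 0.0075]
ee_rot: [3.108, 0.458, 0.002]
wrist_force: [0.5, 0.2, -0.2]
opening: 0.0147
finger_force: 30.0
clock: 29.68
eef_pos: [0.4502, 0.0657, 0.0046]
ee_rot: [3.108, 0.458, 0.0]
wrist_force: [-0.0, 1.0, 0.5]
opening: 0.0143
finger_force: 30.0
```

```bash
python3 -m crank '[[[0,0,0.05],[0,0,0],1],[[0,0,0],[0,0,0],1],[[0,0,0],[0,0,0],0.7],[[0,0,0],[0,0,0],0.5],[[0,0,0],[0,0,0],0.5],[[0,0,0],[0,0,0],0.5],[[0,0,-1],[0,0,0],0.5],[[0,0,-3],[0,0,0],0.5],[[0,0,-5],[0,0,0],0.5],[[0,0,-4],[0,0,0],0.5],[[-4,4,-1],[0,0,0],0.5],[[-4,4,0],[0,0,0],0.5],[[-2,4,0],[0,0,0],0.5],[[0,4,0],[0,0,0],0.5],[[0,4,0],[0,0,0],0.5],[[0,4,0],[0,0,0],0.5],[[0,4,0],[0,0,0],0.5],[[0,0,0],[0,0,0],0.5]]'; python3 -c "
from where import *
st()
t=ctrl.grab_frame('top')[:,:,::-1];s=ctrl.grab_frame('side')[:,:,::-1]
cv2.imwrite('pics/c7.png',np.hstack([crop(t,220,150,420,350,2),crop(s,200,150,400,350,2)]))"
```

```text
clock: 31.92
eef_pos: [0.4362, -0.2339, 0.1445]
ee_rot: [3.107, 0.454, 0.002]
wrist_force: [-0.1, -0.0, 0.3]
opening: 0.047
finger_force: 0.0
t 31.93 tcp [ 0.4362 -0.2339  0.1445] yaw 16.62 tilt [ 0.0013 -0.0015] F [-0.09 -0.05  0.33] open 0.047 ff 0.0 q [-0.63  0.2   1.77 -0.    1.17  0.65]
```

View pics/c7.png

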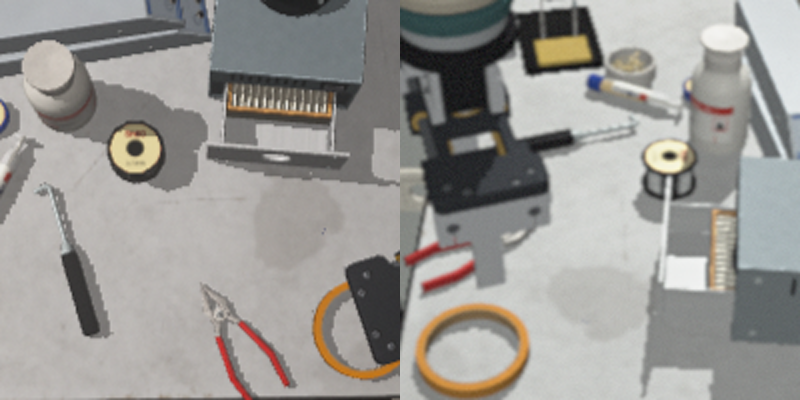

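The hook lies flat at its old place (75,265 in the top crop), the tray is out, the bystanders are undisturbed and the gripper is clear, so I'm handing the job in.

```bash
python3 -c "
from plant import ctrl
print(ctrl.finish_job())"
```

```text
the job is handed in; nothing more can be done
None
```

The tray is drawn out about 58 mm and sits firmly on its stop (felt at about 16 N, highest reading 16.7 N), the hook is unhooked and lying flat in its original place, the bystanders look undisturbed in the last pictures, and the job was handed in at about 32 s.

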